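# Shut the bench air valve and hold a bayonet plug home

### The job

First shut the bench air outlet by swinging its valve lever the full quarter turn to its stop. Then take the bar-handled bayonet plug (not the round-knobbed stopper), put its lugs through the notches of the outlet socket, push it down against the spring, twist it a quarter turn clockwise (seen from above) to the stop, and finish while still holding it pressed right down, its flange flush on the socket: do not let go, for its spring lifts it again, and we fit the lock pin while you hold. Leave the other things on the bench where they are.

Things in the scene. Friction and masses are not known exactly. Their poses are not given: they have to be found in the camera images.
- plug_centre (a point): centre of the loose bayonet plug (about 120 g), on its axis, 32.5 mm above its foot; it stands upright on the bench, 65 mm high. On top a flat upright black bar handle, 50 mm long along x, 14 mm thick along y, 27 to 65 mm above the foot: grasp it across the 14 mm from above. Below it a round flange 52 mm across, 21 to 27 mm above the foot. z is up; a half turn about z gives the same plug
- plug_foot (a point): centre of the plug's underside. Aluminium spigot below the flange: 32 mm diameter, 21 mm long. Two lugs at its foot (0 to 6 mm up), 8 mm wide, reach 22 mm out from the axis along plug +x and -x, so they lie under the ends of the bar handle
- socket (a point): centre of the socket's mouth, on the collar's top face, 75 mm above the bench; z up. Upright aluminium housing 72 mm across, fixed on the air unit (whose place and yaw vary). Collar 10 mm thick, level with the housing's rim, bore 35 mm, with two notches 10.5 mm wide on its +x and -x sides for the lugs. Pipe and valve lie on its +y side. Plug flush: plug centre 11.5 mm above this point
- air_unit: wooden board 150 (x) x 360 (y) x 18 mm on the bench, origin under its middle, axes as the socket's; carries socket, pipe along y and valve. Bayonet: the lugs can turn under the collar once the flange is under 5 mm above it, only clockwise from above (plug x from socket x to socket -y), a quarter turn to a stop; the handle is then in line with the pipe. About 0.06 rad play at the stops
- spring_plate (a joint): how far the spring plate in the socket is pushed down, m: 0 at rest, 0.011 with the flange flush on the collar. It meets the plug's foot 10 mm below the mouth (flange 11 mm above the collar) with about 3 N, rising to about 12.5 N at flush. Turned but not pressed, the plug is lifted to 5 mm above flush
- valve (a joint): angle of the valve lever, rad: 0 = open (lever in line with the pipe, pointing away from the socket, along socket +y), 1.571 = shut (lever square to the pipe, pointing along socket -x, towards the robot); stops at both; grows anticlockwise seen from above. It stays where it is left and takes about 2 N at the grip to move
- valve_pivot (a point): on the vertical hinge axis of the valve lever, at the height of the lever grip's middle (88 mm above the bench); fixed on the air unit, 200 mm from the socket along socket +y; its axes are those of the socket
- lever_grip (a point): middle of the lever's black grip, 77 mm from the hinge axis: an upright bar 56 mm long along its own y (outwards from the hinge), 14 mm wide, 24 mm high (76 to 100 mm above the bench); the pipe below it is 58 mm high
- stopper: round-knobbed stopper, same spigot and flange as the plug but with a round knob (42 mm across) and no lugs, 56 mm high; origin under its centre. It stands upright on the bench; a bystander, not the part wanted
- screw_tin: small round tin, 68 mm across, 55 mm high; origin under its centre; bystander
- screwdriver: screwdriver lying on the bench, 190 mm long along its x; bystander
- hammer: hammer lying at the far side of the bench, 270 mm long along its x; bystander
- offcut: flat wooden offcut 120 x 45 x 22 mm; origin under its centre; bystander
- glue: upright glue bottle, 60 mm across, 170 mm high; origin under its centre; bystander
- clamp: C-clamp lying flat on the bench behind the air unit, about 110 x 170 mm, 25 mm high; bystander
Things that resemble listed ones, but are neither listed nor needed, are in the scene too. Leave any turquoise look-alike of the part that bears plug_centre alone.

How it is judged:
By the outcome, as a careful person would: the job done as asked, in the order asked, and still so for the second after the job is handed in, while the arm keeps its last pose, push and grip.
It also fails if it takes over 64 s, if anything falls off the work surface, if the arm or the gripper's body presses on something with over 40 N, if the wrist force passes 120 N, or if a joint passes its speed limit or range.

### The arm

A 7-joint arm with a two-finger parallel gripper is mounted at the origin on the work surface. World frame = base frame: x ahead of the robot, y to its left, z up, the work surface at z = 0. Lengths are in m, angles in rad, forces in N, time in s.
With the tool pointing down it reaches from about 0.4 to 0.85 m from the base axis. Payload 4.5 kg.
Tool frame: the origin (TCP) lies between the finger pads; the fingertips stand 19 mm ahead of it and the grasp point (between the pads) is the TCP (r.tips_ahead is the distance from the TCP to the fingertips, in m); z points along the fingers, y is the line along which they close (so a half turn about z gives the same grasp; the last joint's range is limited). The gripper opens to 88 mm and grips with 3 to 60 N. Pads are 18 mm wide; open, the fingers measure 123 mm over their backs; the gripper's body (75 mm by 187 mm) begins 45 mm behind the grasp point.
Start: joints at [-1.264, 0.689, -0.195, 1.565, 0.157, 0.902, -0.215], TCP at [0.168, 0.602, 0.258] pointing down, gripper open.
Joint ranges: [-3.01, 3.01], [-0.46, 2.08], [-1.47, 1.51], [0.13, 2.56], [-1, 4.14], [0.04, 2.09], [-2.66, 2.66]. Speed limits (rad/s): [2.57, 2.57, 3.14, 3.14, 3.14, 3.14, 3.14].

### API

Orientations are given as a unit quaternion [x, y, z, w].
In Python, from plant import r, cams, models gives the robot as it stands. The module is installed in compiled form; this text tells all that it offers.
- The arm moves only by the tool jog_arm, never from a script. Its arguments are lists of equal length, an entry for each row: "turn": the turn, a rotation vector about the tool's x, y, z in rad, a list of three; "translation": the shift along the tool's x, y, z in m, a list of three; "grip": the closure, from 0 (fully open) to 1 (shut). In form: {"turn": [[ax, ay, az], ...], "translation": [[tx, ty, tz], ...], "grip": [grip, ...]}. A call has 1 to 20 rows; each row is the pose to reach, as a shift and turn from the pose commanded when the call began, along the tool's axes at that moment; what a row does not reach only later rows make up. A row lasts 1/8 s, in which the tool goes at most 62.5 mm and 10.7 degrees, less where a joint would pass 70% of its speed; a pose out of reach is approached as far as the arm can. A call with a gripper value outside its range is refused whole. The fingers move at their own pace and stop on an object; "force" is the grip in N (left out, the last holds). Time passes only in rows, so rows that repeat a pose let the fingers close. It gives the time, the measured TCP pose, the force, the opening and the grip force at its end, in the units of the state.
- r.get_state(): the state, without advancing time (a new reading comes with each control period).
- cams.snapshot(name): name is "scene" or "side" or "wrist"; returns the picture (420x560x3 uint8, red, green, blue); there is no depth.
- cams.camera_params(name): a dict with "fx", "fy", "cx", "cy" (pixels), "eye" and "orientation" of the camera in the world. Camera axes: x right, y up, looking along -z (the intrinsics and any distortion apply to the point x, -y, -z); pixel columns grow to the right and rows downward; lengths in m; the calibration is good to about 2 mm. A picture is of the moment at which its call begins: read the wrist's pose just before it. camera_params takes no time and is no camera call; for the wrist camera it gives the pose at the moment of the call.
- r.finish_job(): hands the job in; it is judged then, once.
Trained networks look in the newest picture that a camera, given by its name, has taken for a name from the list of things; names that differ only in an ending like _2 or _b are one class to them, and where a whole thing is asked for, a point or a joint stands for the part that bears it (a point fixed in the world has none). Each returns a list of dicts, best first, with "p" (0 to 1); they miss things now and then, are a little off and sometimes report something else, mostly with a low value. They report only what shows in the picture. A call takes as long as a camera call. They do not tell look-alikes from the thing itself.
- models.find_in(camera, name): "position" ([x, y, z] in m, in world coordinates, good to about 4 mm: the middle of the surface that is visible of it).
- models.masks_of(camera, name): "pixels" (420x560 bool, what is visible of it).
- models.place_of(camera, name): "position" ([x, y, z] in m, in world coordinates, good to about 4 mm: a listed point, or the origin of a listed thing).
The state is a dict: "clock": time; "q": joint angles; "qd": joint speeds; "joint_torque": joint torques, N m; "tool_pos": TCP position; "eef_rot": TCP orientation; "contact_force": force on the tool from outside, world axes, zero at the start; "moment": the same for the moment, N m; "opening": opening from 0.0 (shut) to 1.0 (fully open); "finger_force": force on a finger pad.
Only numpy, scipy, OpenCV 4.12 (cv2) and the standard library are available. Lean on these libraries where they do the work, as an engineer would, in place of code of your own. Each camera call takes 0.05 s, during which the arm holds its last target. There are 200 camera calls.

## Working session

There is one attempt and no reset: what is moved stays moved. The work goes in short steps, Python scripts to look and compute and a tool call to move; the robot and the scene stay as the last step left them, time stands still between calls to the robot, and variables do not carry over. Pictures are saved under pics/ and viewed, at most 10 in all, crops included, and the job is handed in when it is done.

Besides the shell and the picture viewer there is one more tool, called after "Emit:" as name(argument=value, ...) on one line, values as JSON. jog_arm: Moves the arm, as the interface text tells. Its arguments: {"type":"object","properties":{"turn":{"type":"array"},"translation":{"type":"array"},"grip":{"type":"array"},"force":{"type":"number"}},"required":["turn","translation","grip"]}

```bash
mkdir -p pics
cat > h.py <<'E'
import numpy as np, cv2
from scipy.spatial.transform import Rotation as R
from plant import r, cams, models
np.set_printoptions(precision=4, suppress=True)
def save(cam,fn):
    im=cams.snapshot(cam); cv2.imwrite('pics/'+fn,im[:,:,::-1]); return im
def proj(cam,P,p=None):
    p=p or cams.camera_params(cam); M=R.from_quat(p['orientation']).as_matrix()
    c=(np.atleast_2d(P)-p['eye'])@M
    return np.c_[p['cx']+p['fx']*c[:,0]/-c[:,2], p['cy']+p['fy']*-c[:,1]/-c[:,2]]
def ray(cam,uv,z,p=None):
    p=p or cams.camera_params(cam); M=R.from_quat(p['orientation']).as_matrix()
    uv=np.atleast_2d(uv); d=np.c_[(uv[:,0]-p['cx'])/p['fx'],-(uv[:,1]-p['cy'])/p['fy'],-np.ones(len(uv))]@M.T
    e=np.array(p['eye']); return e+d*((z-e[2])/d[:,2])[:,None]
def st():
    s=r.get_state(); print(s['clock'],'pos',np.array(s['tool_pos']),'rot',np.array(s['eef_rot']),'F',np.array(s['contact_force']),'op',s['opening'],'ff',s['finger_force']); return s
E
python3 - <<'E'
from h import *
s=st(); print(R.from_quat(s['eef_rot']).as_matrix())
for c in ('scene','side'):
    save(c,c+'0.png'); print(c,cams.camera_params(c))
    for n in ('plug_centre','plug_foot','socket','valve_pivot','lever_grip','air_unit','stopper'):
        print(n,[(round(d['p'],2),np.array(d['position'])) for d in models.place_of(c,n)][:4])
E
```

```text
0.0 pos [0.1683 0.6013 0.2569] rot [ 0.1359  0.9907 -0.0009 -0.0001] F [ 0.3595 -1.4586  0.4658] op 1.000987642891769 ff 0.0
[[-0.9631  0.2693 -0.0004]
 [ 0.2693  0.9631 -0.0018]
 [-0.0001 -0.0019 -1.    ]]
scene {'fx': 413.6248753191429, 'fy': 413.6248753191429, 'cx': 284.0121409956859, 'cy': 205.84854684033004, 'eye': array([ 1.1102, -0.3379,  0.9748]), 'orientation': array([0.2775, 0.147 , 0.4449, 0.8387])}
plug_centre [(0.79, array([0.4212, 0.3443, 0.0345])), (0.65, array([0.5173, 0.3528, 0.0297])), (0.53, array([0.3345, 0.3164, 0.0298])), (0.51, array([0.4332, 0.2516, 0.0311]))]
plug_foot [(0.84, array([ 0.522 ,  0.3504, -0.0033])), (0.83, array([0.3321, 0.3165, 0.0005])), (0.78, array([0.4366, 0.247 , 0.0022])), (0.51, array([0.4202, 0.3412, 0.0009]))]
socket [(0.79, array([ 0.5784, -0.0332,  0.0771]))]
valve_pivot [(0.69, array([0.5781, 0.1717, 0.0881]))]
lever_grip []
air_unit [(0.83, array([ 0.5797,  0.0669, -0.0004]))]
stopper [(0.68, array([ 0.4226, -0.3763,  0.0015]))]
side {'fx': 541.1900386025752, 'fy': 541.1900386025752, 'cx': 273.5909074304855, 'cy': 209.6529334455508, 'eye': array([ 0.2726, -0.7584,  1.1023]), 'orientation': array([ 0.3363, -0.0634, -0.157 ,  0.9264])}
plug_centre [(0.87, array([0.3244, 0.3165, 0.0325])), (0.77, array([0.4369, 0.2488, 0.0321])), (0.59, array([0.519 , 0.3438, 0.0307]))]
plug_foot [(0.81, array([0.3293, 0.3179, 0.0021])), (0.81, array([0.5184, 0.3458, 0.0001])), (0.79, array([ 0.4331,  0.2479, -0.0038])), (0.66, array([ 0.4257,  0.3421, -0.0005]))]
socket [(0.55, array([ 0.5808, -0.0314,  0.0756]))]
valve_pivot [(0.55, array([0.578 , 0.1752, 0.0878]))]
lever_grip [(0.67, array([0.5694, 0.2483, 0.092 ]))]
air_unit [(0.98, array([ 0.5774,  0.0729, -0.0024])), (0.16, array([ 0.6241, -0.3254,  0.0004]))]
stopper [(0.59, array([ 0.4223, -0.3712, -0.0021])), (0.44, array([0.3635, 0.1128, 0.0009])), (0.17, array([ 0.7316, -0.3216, -0.0007]))]
```

View pics/scene0.png

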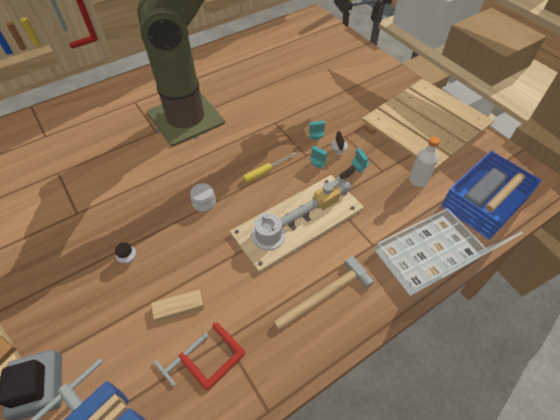

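View pics/side0.png

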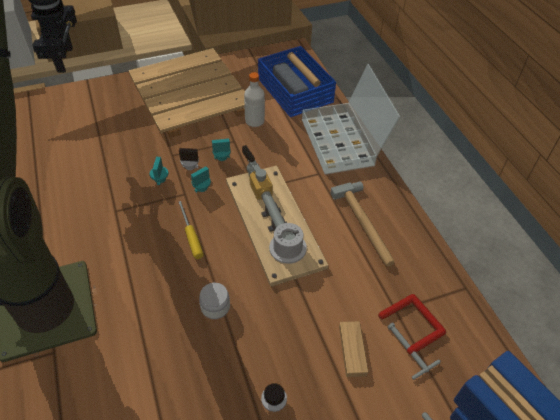

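Scene view: the black-handled plug is at (341,142), with three turquoise look-alikes around it at (316,130), (318,157) and (361,160). The lever is open, with its grip at (347,172), and the socket is at (268,228). In the side view the plug is at (189,157) and the socket at (288,238). That puts the plug at about (0.421, 0.344). Next I'll move the wrist over the lever and plug.

```bash
cat >> h.py <<'E'
def go(target,yaw_y=None):
    """shift in current tool axes to world target; turn for tool y to have world azimuth yaw_y (tool down)"""
    s=r.get_state(); M=R.from_quat(s['eef_rot']).as_matrix()
    t=M.T@(np.array(target)-s['tool_pos'])
    rv=None
    if yaw_y is not None:
        y=np.array([np.cos(yaw_y),np.sin(yaw_y),0]); z=np.array([0,0,-1.]); D=np.c_[np.cross(y,z),y,z]
        rv=R.from_matrix(M.T@D).as_rotvec()
    print('shift',t,'turn',rv,'q',np.array(s['q'])); return t,rv
E
python3 - <<'E'
from h import *
go([0.50,0.27,0.30],0.0)
E
```

```text
shift [-0.4088 -0.2303 -0.0423] turn [ 0.0001 -0.      1.298 ] q [-1.2642  0.6891 -0.1946  1.5653  0.1573  0.9025 -0.2151]
```

Emit:
jog_arm(turn=[[0,0,0.17],[0,0,0.34],[0,0,0.51],[0,0,0.68],[0,0,0.85],[0,0,1.02],[0,0,1.18],[0,0,1.298],[0,0,1.298],[0,0,1.298],[0,0,1.298],[0,0,1.298]], translation=[[-0.04,-0.02,-0.042],[-0.09,-0.05,-0.042],[-0.14,-0.08,-0.042],[-0.19,-0.107,-0.042],[-0.24,-0.135,-0.042],[-0.29,-0.163,-0.042],[-0.34,-0.191,-0.042],[-0.39,-0.22,-0.042],[-0.409,-0.23,-0.042],[-0.409,-0.23,-0.042],[-0.409,-0.23,-0.042],[-0.409,-0.23,-0.042]], grip=[0,0,0,0,0,0,0.2,0.2,0.4,0.4,0.4,0.4])

```text
clock: 2.3
tool_pos: [0.499, 0.2719, 0.2997]
eef_rot: [0.706, 0.708, 0.0, -0.001]
contact_force: [0.5, 0.0, 0.6]
opening: 0.596
finger_force: 0.0
```

Run:
```python
from h import *
s=st(); print(np.array(s['q']))
im=save('wrist','w1.png'); print(cams.camera_params('wrist'))
for n in ('plug_centre','socket','valve_pivot','lever_grip'):
    print(n,[(round(d['p'],2),np.array(d['position'])) for d in models.place_of('wrist',n)][:4])
```

```text
2.3 pos [0.499  0.2719 0.2997] rot [ 0.706   0.7082  0.     -0.0006] F [0.5153 0.0262 0.5796] op 0.5959325399750577 ff 0.0
[-0.6663  0.5644  0.1447  1.6989 -0.1013  0.8858 -0.4765]
{'fx': 348.01309393506006, 'fy': 348.01309393506006, 'cx': 279.14734746521077, 'cy': 200.5046443813856, 'eye': array([0.4994, 0.3564, 0.4265]), 'orientation': array([-0.1636,  0.    ,  0.0008,  0.9865])}
plug_centre [(0.87, array([0.4258, 0.3407, 0.0331])), (0.81, array([0.5168, 0.3456, 0.031 ])), (0.77, array([0.4343, 0.2501, 0.0319])), (0.59, array([0.3279, 0.3162, 0.0315]))]
socket [(0.55, array([ 0.5819, -0.034 ,  0.0752]))]
valve_pivot [(0.65, array([0.5805, 0.1686, 0.0863]))]
lever_grip [(0.67, array([0.5678, 0.2463, 0.09  ]))]
```

View pics/w1.png

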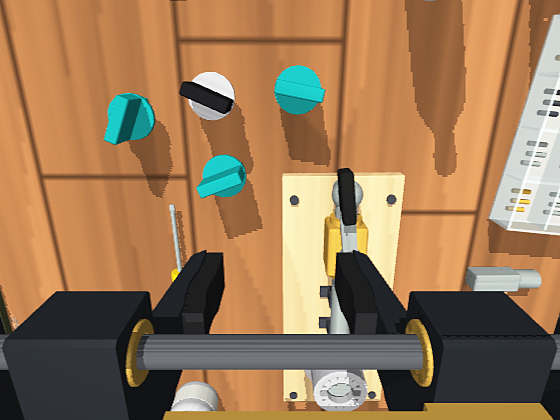

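The wrist view shows the black plug at (208,97), its bar running from (182,88) to (233,106). The lever grip runs from (346,170) to (348,222), the board's top edge from (283,174) to (405,172), and the socket is at (340,390). I'll work out the angles from these.

Run:
```python
from h import *
im=cv2.imread('pics/w1.png'); p=cams.camera_params('wrist')
# board edges by colour
hsv=cv2.cvtColor(im,cv2.COLOR_BGR2HSV)
L=[];Rr=[]
for v in range(185,245,3):
    row=im[v].astype(int)
    b=(row[:,0]>130)&(row[:,2]>200)  # pale wood
    u=np.where(b[260:430])[0]+260
    if len(u): L.append((u.min(),v)); Rr.append((u.max(),v))
for E in (L,Rr):
    P=ray('wrist',E,0.018,p); k=np.polyfit(P[:,1],P[:,0],1); print('board edge dx/dy',k, np.abs(np.polyval(k,P[:,1])-P[:,0]).max())
def dark(box,z):
    u0,v0,u1,v1=box; g=im[v0:v1,u0:u1].max(2)<60
    n,lab,stt,c=cv2.connectedComponentsWithStats(g.astype(np.uint8)); i=1+stt[1:,4].argmax()
    ys,xs=np.where(lab==i); P=ray('wrist',np.c_[xs+u0,ys+v0],z,p)[:,:2].astype(np.float32)
    rc=cv2.minAreaRect(P); bx=cv2.boxPoints(rc); e=[bx[1]-bx[0],bx[2]-bx[1]]; e=max(e,key=np.linalg.norm)
    print('dark',rc,'axis azimuth',np.degrees(np.arctan2(e[1],e[0])), len(xs))
dark((165,65,250,130),0.065); dark((325,155,370,235),0.10)
print(proj('wrist',[[0.424,0.343,0.065],[0.424,0.343,0.0]],p))
```

```text
board edge dx/dy [-0.0169  0.5082] 0.0006884665798838618
board edge dx/dy [-0.0088  0.6541] 0.0004446491314051837
dark ((0.42740902304649353, 0.3412095904350281), (0.016622863709926605, 0.0522228442132473), 66.37390899658203) axis azimuth -23.626093 880
dark ((0.566834568977356, 0.24746310710906982), (0.01570972055196762, 0.05965454876422882), 7.581528663635254) axis azimuth -82.41843 854
[[202.4639  94.9623]
 [214.0237  92.9534]]
```

Run:
```python
from h import *
go([0.567,0.2475,0.13],0.14)
go([0.567,0.2475,0.09],0.14)
```

```text
shift [-0.0233  0.067   0.1698] turn [-0.     -0.0002 -0.139 ] q [-0.6651  0.5646  0.1462  1.6985 -0.1011  0.8858 -0.4763]
shift [-0.0233  0.067   0.2098] turn [-0.     -0.0002 -0.139 ] q [-0.6651  0.5646  0.1462  1.6985 -0.1011  0.8858 -0.4763]
```

Emit:
jog_arm(turn=[[0,0,-0.07],[0,0,-0.14],[0,0,-0.14],[0,0,-0.14],[0,0,-0.14],[0,0,-0.14],[0,0,-0.14],[0,0,-0.14],[0,0,-0.14],[0,0,-0.14],[0,0,-0.14],[0,0,-0.14]], translation=[[-0.012,0.033,0.03],[-0.0233,0.067,0.075],[-0.0233,0.067,0.12],[-0.0233,0.067,0.155],[-0.0233,0.067,0.18],[-0.0233,0.067,0.2],[-0.0233,0.067,0.21],[-0.0233,0.067,0.21],[-0.0233,0.067,0.21],[-0.0233,0.067,0.21],[-0.0233,0.067,0.21],[-0.0233,0.067,0.21]], grip=[0.4,0.4,0.4,0.4,0.4,0.4,0.4,0.7,1,1,1,1], force=15)

```text
clock: 4.05
tool_pos: [0.5676, 0.2471, 0.0902]
eef_rot: [0.656, 0.755, 0.0, 0.0]
contact_force: [0.2, 0.0, 3.0]
opening: 0.16
finger_force: 15.0
```

Run:
```python
from h import *
s=st(); print(np.array(s['q']))
M=R.from_quat(s['eef_rot']).as_matrix(); p=np.array(s['tool_pos'])
piv=np.array([0.579,0.172,p[2]]); v=p-piv; print('r',np.hypot(*v[:2]),'az',np.degrees(np.arctan2(v[1],v[0])))
a0=np.arctan2(v[1],v[0]); end=np.pi+0.013+0.07
n=11
for i in range(1,n+1):
    d=(end-a0)*i/n; t=M.T@(R.from_rotvec([0,0,d]).apply(v)-v); print(round(-d,3),t.round(4))
```

```text
4.05 pos [0.5676 0.2471 0.0902] rot [0.656  0.7547 0.0004 0.0001] F [0.1866 0.0085 2.9783] op 0.1604217354182821 ff 14.989220397546887
[-0.5178  0.9072  0.0593  1.7096 -0.0932  0.5267 -0.2609]
r 0.07596892793680232 az 98.64479115670737
-0.137 [-0.0008 -0.0103 -0.    ]
-0.273 [-0.003  -0.0205 -0.    ]
-0.41 [-0.0066 -0.0302 -0.    ]
-0.547 [-0.0115 -0.0394 -0.    ]
-0.683 [-0.0176 -0.0478 -0.    ]
-0.82 [-0.0247 -0.0553 -0.0001]
-0.956 [-0.0329 -0.0617 -0.0001]
-1.093 [-0.0418 -0.067  -0.0001]
-1.23 [-0.0514 -0.071  -0.0001]
-1.366 [-0.0614 -0.0737 -0.0001]
-1.503 [-0.0717 -0.075  -0.0001]
```

Emit:
jog_arm(turn=[[0,0,-0.137],[0,0,-0.273],[0,0,-0.41],[0,0,-0.547],[0,0,-0.683],[0,0,-0.82],[0,0,-0.956],[0,0,-1.093],[0,0,-1.23],[0,0,-1.366],[0,0,-1.366],[0,0,-1.366]], translation=[[-0.0008,-0.0103,0],[-0.003,-0.0205,0],[-0.0066,-0.0302,0],[-0.0115,-0.0394,0],[-0.0176,-0.0478,0],[-0.0247,-0.0553,0],[-0.0329,-0.0617,0],[-0.0418,-0.067,0],[-0.0514,-0.071,0],[-0.0614,-0.0737,0],[-0.0614,-0.0737,0],[-0.0614,-0.0737,0]], grip=[1,1,1,1,1,1,1,1,1,1,1,1])

```text
clock: 5.55
tool_pos: [0.4996, 0.1746, 0.09]
eef_rot: [0.032, 0.999, -0.002, -0.003]
contact_force: [-6.7, -1.6, 10.3]
opening: 0.16
finger_force: 15.0
```

Run:
```python
from h import *
s=st(); print(np.array(s['moment']),np.array(s['q']))
M=R.from_quat(s['eef_rot']).as_matrix(); p=np.array(s['tool_pos'])
piv=np.array([0.579,0.172,p[2]]); v=p-piv; print('r',np.hypot(*v[:2]),'az',np.degrees(np.arctan2(v[1],v[0])),'tool y az',np.degrees(np.arctan2(M[1,1],M[0,1])))
for d in (0.06,0.12,0.18,0.22):
    print(d,M.T@(R.from_rotvec([0,0,d]).apply(v)-v))
```

```text
5.55 pos [0.4996 0.1746 0.09  ] rot [ 0.0322  0.9995 -0.0017 -0.0027] F [-6.719  -1.5723 10.278 ] op 0.15974765530115773 ff 14.996697823517025
[-0.2304  1.5164 -0.0501] [-0.28    0.8434 -0.2394  1.9702  0.4859  0.3902  0.6099]
r 0.07939435460274086 az 178.15552452519717 tool y az 86.30992892820176
0.06 [-0.0003 -0.0048  0.    ]
0.12 [-0.0009 -0.0095  0.    ]
0.18 [-0.0017 -0.0142  0.    ]
0.22 [-0.0025 -0.0173  0.    ]
```

Emit:
jog_arm(turn=[[0,0,-0.04],[0,0,-0.08],[0,0,-0.11],[0,0,-0.13],[0,0,-0.13],[0,0,-0.13]], translation=[[0,-0.003,0],[0,-0.006,0],[0,-0.009,0],[0,-0.0115,0],[0,-0.0115,0],[0,-0.0115,0]], grip=[1,1,1,1,1,1])

```text
clock: 6.3
tool_pos: [0.4998, 0.1681, 0.0901]
eef_rot: [-0.034, 0.999, 0.003, -0.001]
contact_force: [-7.0, 6.2, 3.9]
opening: 0.163
finger_force: 15.3
```

Run:
```python
from h import *
s=st(); print(np.array(s['moment']),np.array(s['q']))
M=R.from_quat(s['eef_rot']).as_matrix(); p=np.array(s['tool_pos'])
piv=np.array([0.579,0.172,p[2]]); v=p-piv; print('r',np.hypot(*v[:2]),'az',np.degrees(np.arctan2(v[1],v[0])),'tool y az',np.degrees(np.arctan2(M[1,1],M[0,1])))
save('wrist','w2.png');
```

```text
6.3 pos [0.4998 0.1681 0.0901] rot [-0.034   0.9994  0.0025 -0.0012] F [-6.9529  6.1796  3.8868] op 0.16318474064739252 ff 15.25209641433321
[ 1.3572  1.2978 -0.2191] [-0.2453  0.8438 -0.2721  1.9799  0.5424  0.3882  0.7011]
r 0.07932337354700925 az -177.20480739850464 tool y az 93.8916255077812
```

View pics/w2.png

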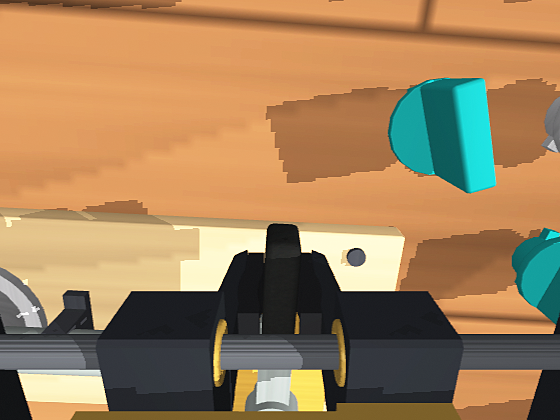

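The view shows the lever square to the pipe at (282,290), and the force is building up. I'll push once more to confirm it's at the stop.

Emit:
jog_arm(turn=[[0,0,0],[0,0,0],[0,0,0]], translation=[[0,-0.003,0],[0,-0.006,0],[0,-0.006,0]], grip=[1,1,1])

```text
clock: 6.72
tool_pos: [0.4999, 0.1679, 0.0901]
eef_rot: [-0.036, 0.999, 0.007, -0.0]
contact_force: [-7.4, 15.8, 0.6]
opening: 0.164
finger_force: 15.0
```

Hard stop confirmed: 15.8 N with no further travel. I'll release, rise, and go over to the plug.

Emit:
jog_arm(turn=[[0,0,0],[0,0,0],[0,0,0],[0,0,0],[0,0,0],[0,0,0],[0,0,0],[0,0,0],[0,0,0]], translation=[[0,0.003,0],[0,0.006,0],[0,0.008,0],[0,0.008,0],[0,0.008,-0.02],[0,0.008,-0.06],[0,0.008,-0.11],[0,0.008,-0.14],[0,0.008,-0.14]], grip=[0.6,0.5,0.4,0.4,0.4,0.4,0.4,0.4,0.4])

```text
clock: 7.85
tool_pos: [0.5033, 0.1664, 0.2318]
eef_rot: [-0.032, 0.999, 0.001, 0.002]
contact_force: [0.4, 0.3, -0.1]
opening: 0.602
finger_force: 0.0
```

Run:
```python
from h import *
s=st(); print(np.array(s['q']))
# plug bar azimuth -23.6 -> tool y azimuth 66.4deg ; stand off above
go([0.426,0.30,0.20],np.radians(66.4)); go([0.426,0.341,0.16],np.radians(66.4))
```

```text
7.85 pos [0.5033 0.1664 0.2318] rot [-0.032   0.9995  0.0007  0.0023] F [ 0.4382  0.3186 -0.065 ] op 0.6024570116961504 ff 0.0
[-0.1323  0.6259 -0.4453  1.8762  0.3933  0.7215  0.8326]
shift [0.0688 0.1382 0.0316] turn [0.0023 0.0043 0.4759] q [-0.1323  0.6259 -0.4453  1.8762  0.3933  0.7215  0.8326]
shift [0.0664 0.1791 0.0717] turn [0.0023 0.0043 0.4759] q [-0.1323  0.6259 -0.4453  1.8762  0.3933  0.7215  0.8326]
```

Emit:
jog_arm(turn=[[0,0,0.12],[0,0,0.24],[0,0,0.36],[0,0,0.476],[0,0,0.476],[0,0,0.476],[0,0,0.476]], translation=[[0.015,0.045,0],[0.033,0.09,0.02],[0.05,0.135,0.03],[0.066,0.179,0.05],[0.066,0.179,0.06],[0.066,0.179,0.06],[0.066,0.179,0.06]], grip=[0.4,0.4,0.4,0.4,0.4,0.4,0.4])

```text
clock: 8.72
tool_pos: [0.4255, 0.3388, 0.1695]
eef_rot: [0.205, 0.979, -0.001, 0.0]
contact_force: [0.5, 0.4, 0.9]
opening: 0.602
finger_force: 0.0
```

Run:
```python
from h import *
s=st(); print(np.array(s['q']))
p=cams.camera_params('wrist'); im=save('wrist','w3.png')
for n in ('plug_centre','plug_foot'):
    print(n,[(round(d['p'],2),np.array(d['position'])) for d in models.place_of('wrist',n)][:4])
print(proj('wrist',[[0.426,0.341,0.065]],p))
```

```text
8.725 pos [0.4255 0.3388 0.1695] rot [ 0.2051  0.9787 -0.0007  0.0002] F [0.4685 0.4114 0.8928] op 0.6024587313636467 ff 0.0
[-0.6188  0.7162 -0.2309  1.8924  0.2862  0.5659  0.1196]
plug_centre [(0.94, array([0.4288, 0.2521, 0.0317])), (0.86, array([0.4268, 0.3411, 0.0331])), (0.69, array([0.3297, 0.3179, 0.0314])), (0.67, array([0.5221, 0.3463, 0.0335]))]
plug_foot [(0.97, array([0.4219, 0.3426, 0.0017])), (0.78, array([0.5167, 0.3494, 0.0009])), (0.72, array([ 0.432 ,  0.2479, -0.0015])), (0.68, array([0.3305, 0.3212, 0.0001]))]
[[282.0319 206.8577]]
```

View pics/w3.png

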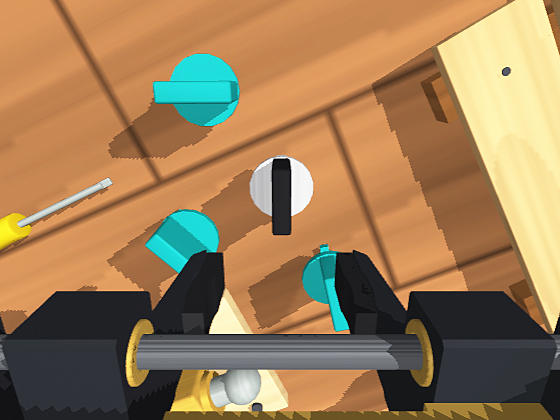

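The black bar runs from (282,160) to (282,235), aligned with the tool x axis and between the fingers. I'll work out the fine offset.

Run:
```python
from h import *
im=cv2.imread('pics/w3.png'); p=cams.camera_params('wrist'); s=r.get_state()
M=R.from_quat(s['eef_rot']).as_matrix()
g=im[:,:].max(2)<60; n,lab,stt,c=cv2.connectedComponentsWithStats(g.astype(np.uint8)); i=lab[205,282]
ys,xs=np.where(lab==i); print(stt[i])
for z in (0.065,):
    P=(ray('wrist',np.c_[xs,ys],z,p)-s['tool_pos'])@M; print('tool-frame x',P[:,0].min(),P[:,0].max(),'y',P[:,1].min(),P[:,1].max())
    for q in (P[:,0]<0.0,P[:,0]>0.0): print('mid y',(P[q,1].min()+P[q,1].max())/2, P[q,1].mean())
# flange circle
g=((im.min(2)>150)&(im.max(2).astype(int)-im.min(2)<40)).astype(np.uint8); g[:,:240]=0; g[:,325:]=0; g[:150]=0; g[225:]=0
ys,xs=np.where(g); cc=cv2.minEnclosingCircle(np.c_[xs,ys].astype(np.float32)); print(cc, (ray('wrist',[cc[0]],0.027,p)-s['tool_pos'])@M)
for fr in (0.427,):
  t,rv=go([0.427,0.341,0.048])
```

```text
[ 272  158   19   77 1410]
tool-frame x -0.020755958725170297 0.03540962190035706 y -0.004816173820228458 0.008204988973438193
mid y 0.0016944075766048674 0.0017879642102497765
mid y 0.001652002529836859 0.0016122030974454805
((281.1126708984375, 186.51426696777344), 31.781591415405273) [[0.004  0.0019 0.1431]]
shift [-0.0008  0.0018  0.1221] turn None q [-0.6189  0.7153 -0.2319  1.8918  0.2859  0.5658  0.1193]
```

Emit:
jog_arm(turn=[[0,0,0],[0,0,0],[0,0,0],[0,0,0],[0,0,0],[0,0,0],[0,0,0],[0,0,0],[0,0,0],[0,0,0],[0,0,0]], translation=[[0.004,0.0018,0.02],[0.004,0.0018,0.06],[0.004,0.0018,0.09],[0.004,0.0018,0.11],[0.004,0.0018,0.1195],[0.004,0.0018,0.1195],[0.004,0.0018,0.1195],[0.004,0.0018,0.1195],[0.004,0.0018,0.1195],[0.004,0.0018,0.1195],[0.004,0.0018,0.1195]], grip=[0.4,0.4,0.4,0.4,0.4,0.4,0.4,1,1,1,1], force=45)

```text
clock: 10.25
tool_pos: [0.4215, 0.3438, 0.0503]
eef_rot: [0.204, 0.979, -0.0, -0.0]
contact_force: [-1.0, -1.6, 0.7]
opening: 0.17
finger_force: 0.5
```

Run:
```python
from h import *
s=st(); print(np.array(s['q']))
# lift then go over the socket viewing point
go([0.4239,0.3424,0.22]); go([0.5,0.10,0.22],np.radians(90.75)); go([0.5805,-0.033,0.16],np.radians(90.75))
```

```text
10.25 pos [0.4215 0.3438 0.0503] rot [ 0.204   0.979  -0.0001 -0.    ] F [-1.0082 -1.6102  0.7191] op 0.16951738546658787 ff 0.4761801101267338
[-0.6911  0.9179 -0.1314  1.942   0.3554  0.304   0.0484]
shift [-0.0028 -0.0004 -0.1697] turn None q [-0.6911  0.9179 -0.1314  1.942   0.3554  0.304   0.0484]
shift [-0.1694 -0.1922 -0.1697] turn [-0.0003 -0.     -0.4239] q [-0.6911  0.9179 -0.1314  1.942   0.3554  0.304   0.0484]
shift [-0.2963 -0.282  -0.1096] turn [-0.0003 -0.     -0.4239] q [-0.6911  0.9179 -0.1314  1.942   0.3554  0.304   0.0484]
```

Emit:
jog_arm(turn=[[0,0,0],[0,0,0],[0,0,0],[0,0,0],[0,0,0],[0,0,0],[0,0,0],[0,0,0]], translation=[[0,0,0],[0,0,0],[0,0,0],[0,0,-0.01],[0,0,-0.04],[0,0,-0.09],[0,0,-0.13],[0,0,-0.15]], grip=[1,1,1,1,1,1,1,1], force=45)

```text
clock: 11.25
tool_pos: [0.4221, 0.3444, 0.2032]
eef_rot: [0.204, 0.979, 0.002, 0.001]
contact_force: [-0.5, -0.1, -0.7]
opening: 0.156
finger_force: 45.0
```

Run:
```python
from h import *
go([0.64,-0.033,0.20],np.radians(90.75))
```

```text
shift [-0.3505 -0.259   0.0028] turn [ 0.0032  0.0022 -0.4241] q [-0.6107  0.6651 -0.2608  1.8661  0.2698  0.6407  0.1246]
```

Emit:
jog_arm(turn=[[0,0,-0.05],[0,0,-0.1],[0,0,-0.15],[0,0,-0.2],[0,0,-0.25],[0,0,-0.3],[0,0,-0.35],[0,0,-0.4],[0,0,-0.424],[0,0,-0.424],[0,0,-0.424]], translation=[[-0.03,-0.022,0],[-0.07,-0.052,0],[-0.11,-0.081,0],[-0.15,-0.111,0],[-0.19,-0.14,0],[-0.23,-0.17,0],[-0.27,-0.2,0],[-0.31,-0.23,0],[-0.34,-0.25,0],[-0.35,-0.259,0],[-0.35,-0.259,0]], grip=[1,1,1,1,1,1,1,1,1,1,1])

```text
clock: 12.62
tool_pos: [0.6385, -0.0333, 0.2003]
eef_rot: [-0.006, 1.0, 0.0, -0.0]
contact_force: [-0.6, 0.4, -1.0]
opening: 0.151
finger_force: 45.0
```

Run:
```python
from h import *
s=st(); print(np.array(s['q']))
p=cams.camera_params('wrist'); im=save('wrist','w4.png')
for n in ('socket','plug_centre','valve_pivot','lever_grip'):
    print(n,[(round(d['p'],2),np.array(d['position'])) for d in models.place_of('wrist',n)][:3])
print(proj('wrist',[[0.5805,-0.033,0.075]],p))
```

```text
12.625 pos [ 0.6385 -0.0333  0.2003] rot [-0.006   1.      0.0002 -0.0003] F [-0.6065  0.4111 -1.0218] op 0.15107612264689874 ff 44.97553392313421
[ 0.2287  0.8061 -0.4673  1.5655  0.4364  0.876   1.185 ]
socket [(0.88, array([ 0.5823, -0.0315,  0.0741]))]
plug_centre []
valve_pivot []
lever_grip []
[[280.1202 120.574 ]]
```

View pics/w4.png

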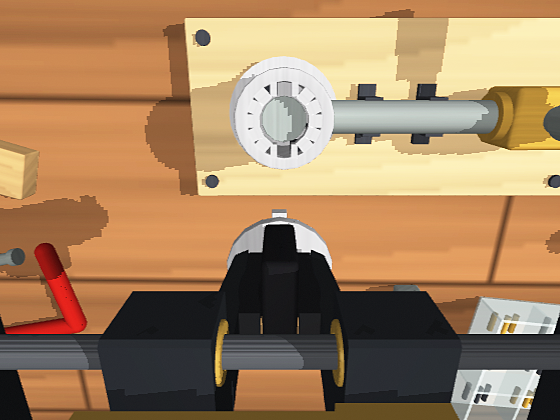

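The socket ring is at about (284,113), its bore at (284,117) and notches at (284,88) and (284,150). The plug is held upright, bar end at (279,224) and lug at (279,213). I'll enlarge this to measure.

Run:
```python
import cv2
im=cv2.imread('pics/w4.png'); c=im[50:250,220:345]; c=cv2.resize(c,None,fx=4,fy=4,interpolation=cv2.INTER_CUBIC)
a,b=c[:480],c[400:800]
import numpy as np
o=np.zeros((480,1000,3),np.uint8); o[:,:500]=a; o[:400,500:]=b
cv2.imwrite('pics/w4z.png',cv2.resize(o,(800,384)))
```

```text
(no output)
```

View pics/w4z.png

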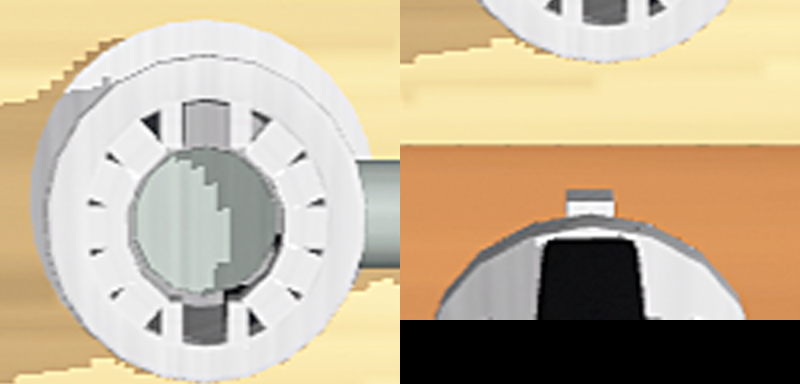

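Run:
```python
from h import *
p=cams.camera_params('wrist'); s=r.get_state(); M=R.from_quat(s['eef_rot']).as_matrix(); T=np.array(s['tool_pos'])
E=ray('wrist',[[235,118.3],[334.1,118.3],[284.5,67.2],[284.5,169.4]],0.075,p); print('rim',E[:,:2]); 
c=np.array([(E[2,0]+E[3,0])/2,(E[0,1]+E[1,1])/2]); print('socket',c, 'diam',E[0,1]-E[1,1],E[2,0]-E[3,0])
N=ray('wrist',[[284.7,80.6],[284.2,157.8]],0.075,p); print('notch',N[:,:2],'mid',N.mean(0),'axis az deg',np.degrees(np.arctan2(*(N[1]-N[0])[1::-1])))
f=T[2]-0.050
for nm,uv,z,rad in (('lugtip low',(279.4,209.4),f,.022),('lug tip top',(279.4,212.8),f+.006,.022),('flange',(279.4,217.2),f+.021,.026),('bar end',(279.5,224.4),f+.027,.025)):
    P=ray('wrist',[uv],z,p)[0]; t=M.T@(P-T); print(nm,'tool-frame centre x',t[0]-rad,'y',t[1])
# board edge yaw: top edge of the board & bottom edge
im=cv2.imread('pics/w4.png').astype(int)
for rng,fn in (((5,60),min),((165,215),max)):
    Q=[]
    for u in range(200 if fn is max else 210,400,6):
        col=im[rng[0]:rng[1],u]; b=np.where((col[:,0]>130)&(col[:,2]>200))[0]
        if len(b): Q.append((u,fn(b)+rng[0]))
    P=ray('wrist',Q,0.018,p); k=np.polyfit(P[:,1],P[:,0],1); e=P[:,0]-np.polyval(k,P[:,1]); ok=abs(e)<.0015; k=np.polyfit(P[ok,1],P[ok,0],1); print('board dx/dy',k,ok.sum(),len(ok))
# pipe
```

```text
rim [[ 0.5794 -0.063 ]
 [ 0.5784  0.0072]
 [ 0.545  -0.0286]
 [ 0.616  -0.0272]]
socket [ 0.5805 -0.0279] diam -0.07023457560095486 -0.07097571916945344
notch [[ 0.5536 -0.0283]
 [ 0.6073 -0.0276]] mid [ 0.5804 -0.028   0.075 ] axis az deg 0.7563755991568253
lugtip low tool-frame centre x -0.0033701927463677325 y 0.00035225759833569867
lug tip top tool-frame centre x -0.003045977329125805 y 0.00034635570342227427
flange tool-frame centre x -0.0035745336200776537 y 0.0003340539083882871
bar end tool-frame centre x -0.0037969043635138304 y 0.00037330621826718634
board dx/dy [-0.0151  0.5059] 32 32
board dx/dy [-0.0185  0.6533] 23 34
```

Run:
```python
from h import *
go([0.5771,-0.0283,0.131],np.pi/2+0.015)
```

```text
shift [0.0613 0.0038 0.0695] turn [ 0.0009 -0.0003  0.001 ] q [ 0.2263  0.8058 -0.4685  1.5659  0.4367  0.8759  1.1856]
```

Emit:
jog_arm(turn=[[0,0,0],[0,0,0],[0,0,0],[0,0,0],[0,0,0],[0,0,0],[0,0,0]], translation=[[0.03,0.002,0],[0.0613,0.0038,0.01],[0.0613,0.0038,0.04],[0.0613,0.0038,0.06],[0.0613,0.0038,0.0695],[0.0613,0.0038,0.0695],[0.0613,0.0038,0.0695]], grip=[1,1,1,1,1,1,1])

```text
clock: 13.75
tool_pos: [0.5783, -0.0299, 0.1315]
eef_rot: [-0.007, 1.0, 0.0, 0.001]
contact_force: [0.1, 0.1, -1.2]
opening: 0.154
finger_force: 45.0
```

Run:
```python
from h import *
s=st(); im=save('wrist','w5.png'); im2=save('scene','s5.png'); im3=save('side','d5.png')
a=cv2.resize(im[130:290,200:360],(480,480),interpolation=cv2.INTER_CUBIC)
c=proj('scene',[s['tool_pos']])[0].astype(int); d=proj('side',[s['tool_pos']])[0].astype(int); print(c,d)
b=cv2.resize(im2[c[1]-30:c[1]+50,c[0]-40:c[0]+40],(320,320),interpolation=cv2.INTER_CUBIC); b=cv2.resize(im3[d[1]-30:d[1]+50,d[0]-40:d[0]+40],(320,320),interpolation=cv2.INTER_CUBIC) if 0 else b
o=np.zeros((480,800,3),np.uint8); o[:,:480]=a; o[:320,480:]=b
cv2.imwrite('pics/v5.png',o[:,:,::-1])
```

```text
13.75 pos [ 0.5783 -0.0299  0.1315] rot [-0.0067  1.      0.0002  0.0008] F [ 0.0907  0.065  -1.152 ] op 0.15353192695358758 ff 44.975617015734315
[266 210] [288 218]
```

View pics/v5.png

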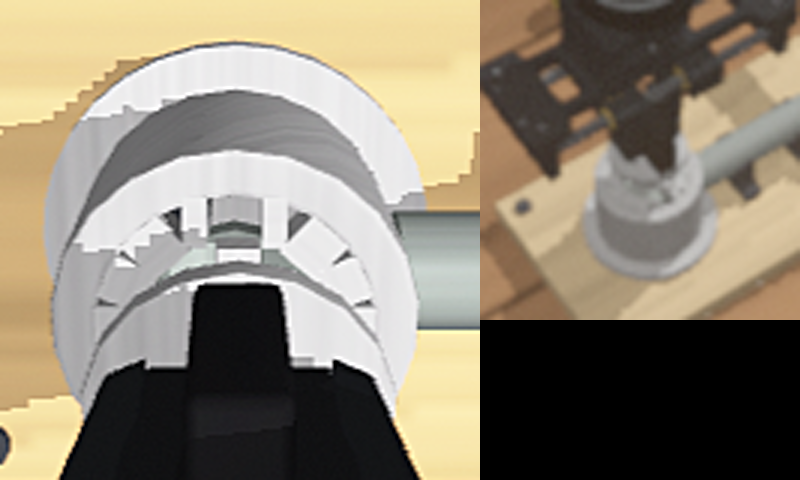

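The lug (217–261, middle 239) sits almost in line with the notch (208–261, middle 234.5) in the enlarged view, so the sideways error is under 1 mm. I'll compute both axes from this closer view.

Run:
```python
from h import *
p=cams.camera_params('wrist'); s=r.get_state(); M=R.from_quat(s['eef_rot']).as_matrix(); T=np.array(s['tool_pos']); f=T[2]-0.050
def t(u,v,z): return M.T@(ray('wrist',[[200+u/3,130+v/3]],z,p)[0]-T)
print('rim far edge -> socket x', t(235.5,152,.075)[0]-.036)
print('notch end ->', t(234.5,195,.075), 'notch tip was r=.0268')
print('rim L/R y', t(53,310,.075)[1],t(418,310,.075)[1], t(235.5,310,.075))
print('notch y',t(208,220,.075)[1],t(261,220,.075)[1])
print('lug x', t(239,250,f+.006)[0]-.022,'y',t(217,255,f+.006)[1],t(261,255,f+.006)[1])
print('flange x',t(239,262,f+.021)[0]-.026, 'bar x',t(239,285,f+.027)[0]-.025)
g=im=cv2.imread('pics/w5.png'); dk=im.max(2)<60
```

```text
rim far edge -> socket x -0.003003799416955215
notch end -> [ 0.0248 -0.0003  0.0564] notch tip was r=.0268
rim L/R y -0.035105144136472394 0.03483407721918924 [ 0.0016 -0.0001  0.0564]
notch y -0.005219462904189857 0.004634125472650468
lug x -0.003322855344576759 y -0.0033376235325200624 0.004377553816442927
flange x -0.0036178681277100957 bar x -0.004074004795046361
```

Emit:
jog_arm(turn=[[0,0,0],[0,0,0],[0,0,0],[0,0,0],[0,0,0],[0,0,0]], translation=[[0.0006,-0.0007,0],[0.0006,-0.0007,0.004],[0.0006,-0.0007,0.008],[0.0006,-0.0007,0.011],[0.0006,-0.0007,0.0135],[0.0006,-0.0007,0.0135]], grip=[1,1,1,1,1,1])

```text
clock: 14.65
tool_pos: [0.5769, -0.031, 0.1169]
eef_rot: [-0.007, 1.0, 0.0, -0.0]
contact_force: [-0.2, -0.6, -0.6]
opening: 0.153
finger_force: 45.0
```

Emit:
jog_arm(turn=[[0,0,0],[0,0,0],[0,0,0],[0,0,0],[0,0,0]], translation=[[0,0,0.004],[0,0,0.008],[0,0,0.011],[0,0,0.014],[0,0,0.014]], grip=[1,1,1,1,1])

```text
clock: 15.28
tool_pos: [0.5775, -0.0309, 0.1042]
eef_rot: [-0.007, 1.0, -0.0, 0.001]
contact_force: [-1.9, -0.8, 11.3]
opening: 0.156
finger_force: 45.0
```

Emit:
jog_arm(turn=[[0,0,0],[0,0,0],[0,0,0]], translation=[[0,0,0.002],[0,0,0.004],[0,0,0.004]], grip=[1,1,1])

```text
clock: 15.65
tool_pos: [0.5775, -0.031, 0.1038]
eef_rot: [-0.007, 1.0, -0.001, 0.001]
contact_force: [-9.5, -1.6, 38.9]
opening: 0.153
finger_force: 45.0
```

Flush, on a hard stop. I'll ease the press and twist clockwise (+ about tool z) around the plug axis.

Emit:
jog_arm(turn=[[0,0,0],[0,0,0.12],[0,0,0.26],[0,0,0.4],[0,0,0.54],[0,0,0.68],[0,0,0.82],[0,0,0.82]], translation=[[0,0,-0.003],[0,0.0004,-0.003],[-0.0001,0.0008,-0.003],[-0.0003,0.0012,-0.003],[-0.0005,0.0016,-0.003],[-0.0007,0.002,-0.003],[-0.001,0.0023,-0.003],[-0.001,0.0023,-0.003]], grip=[1,1,1,1,1,1,1,1])

```text
clock: 16.65
tool_pos: [0.5795, -0.0288, 0.1039]
eef_rot: [0.393, 0.919, 0.0, 0.002]
contact_force: [-1.4, -0.5, 12.6]
opening: 0.153
finger_force: 45.0
```

Run:
```python
from h import *
s=st(); M=R.from_quat(s['eef_rot']).as_matrix(); print(np.array(s['q']),np.array(s['moment']),'tool y az',np.degrees(np.arctan2(M[1,1],M[0,1])))
```

```text
16.65 pos [ 0.5795 -0.0288  0.1039] rot [0.3932 0.9195 0.0004 0.0018] F [-1.4415 -0.5128 12.611 ] op 0.15318609539502653 ff 45.00325622968376
[ 0.0624  0.8501 -0.1602  1.8234  0.2619  0.4851  0.4864] [-0.0901  0.3043 -0.0641] tool y az 43.695777119273956
```

Emit:
jog_arm(turn=[[0,0,0.14],[0,0,0.28],[0,0,0.42],[0,0,0.56],[0,0,0.68],[0,0,0.75],[0,0,0.79],[0,0,0.79]], translation=[[0,0.0005,0],[-0.0001,0.0009,0],[-0.0003,0.0013,0],[-0.0005,0.0018,0],[-0.0007,0.0021,0],[-0.0009,0.0023,0],[-0.001,0.0024,0],[-0.001,0.0024,0]], grip=[1,1,1,1,1,1,1,1])

```text
clock: 17.65
tool_pos: [0.5809, -0.0277, 0.1039]
eef_rot: [0.716, 0.698, 0.0, 0.001]
contact_force: [-2.7, 0.9, 15.2]
opening: 0.151
finger_force: 45.0
```

Run:
```python
from h import *
s=st(); M=R.from_quat(s['eef_rot']).as_matrix(); print(np.array(s['q']),np.array(s['moment']),'tool y az',np.degrees(np.arctan2(M[1,1],M[0,1])))
```

```text
17.65 pos [ 0.5809 -0.0277  0.1039] rot [0.7161 0.698  0.0004 0.0006] F [-2.6681  0.9164 15.2416] op 0.1512865364466902 ff 45.01010583713651
[-0.0483  0.8513  0.0287  1.8232 -0.0473  0.4662 -0.0126] [-0.0617  0.7347  0.1352] tool y az -1.4611427265598755
```

Emit:
jog_arm(turn=[[0,0,0.04],[0,0,0.08],[0,0,0.1],[0,0,0.1]], translation=[[0,0,0],[0,0,0.001],[0,0,0.0015],[0,0,0.0015]], grip=[1,1,1,1])

```text
clock: 18.15
tool_pos: [0.5805, -0.0277, 0.1038]
eef_rot: [0.749, 0.663, 0.0, 0.001]
contact_force: [-6.4, 0.1, 28.3]
opening: 0.154
finger_force: 46.8
```

Run:
```python
from h import *
s=st(); M=R.from_quat(s['eef_rot']).as_matrix(); print(np.array(s['moment']),'tool y az',np.degrees(np.arctan2(M[1,1],M[0,1])))
im=save('wrist','w6.png'); im2=save('scene','s6.png')
c=proj('scene',[s['tool_pos']])[0].astype(int)
b=im2[c[1]-70:c[1]+50,c[0]-50:c[0]+100]; b=cv2.resize(b,(400,320),interpolation=cv2.INTER_CUBIC)
o=np.zeros((320,800,3),np.uint8); o[:,:400]=cv2.resize(im[100:300,150:400],(400,320)); o[:,400:]=b; cv2.imwrite('pics/v6.png',o[:,:,::-1])
print('lever',[(round(d['p'],2),np.array(d['position'])) for d in models.place_of('scene','lever_grip')])
```

```text
18.15 pos [ 0.5805 -0.0277  0.1038] rot [0.7489 0.6627 0.0003 0.0006] F [-6.3626  0.1308 28.2967] op 0.15394841052603137 ff 46.78074764552207
[-0.042   1.4585  0.9695] tool y az -6.981967444533268
lever [(0.75, array([0.5013, 0.1701, 0.0853]))]
```

View pics/v6.png

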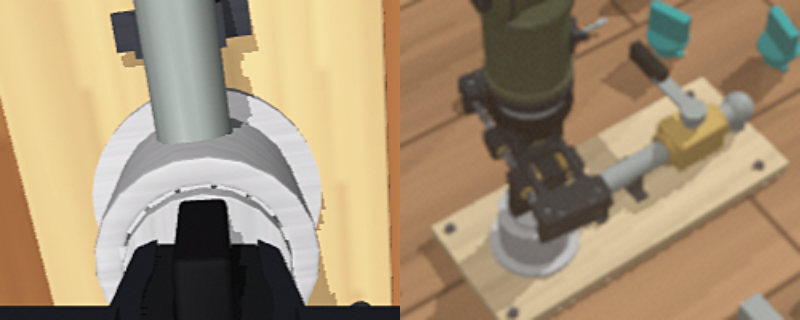

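The handle is in line with the pipe, the flange sits flush on the collar, and the lever is still square at (650,60). The twist is on its stop (0.97 N·m) with a 28 N press, so I'm handing in while holding.

Run:
```python
from h import *
st(); print(r.finish_job())
```

```text
18.3 pos [ 0.5805 -0.0277  0.1038] rot [0.7488 0.6628 0.0003 0.0006] F [-6.5525 -0.8485 26.8772] op 0.15911843710179807 ff 46.77299966685894
the job is handed in; nothing more can be done
None
```

The job is handed in at 18.3 s: the valve lever is shut against its stop, and the plug is in, twisted clockwise to its stop and held pressed flush with about 27 N; no verdict came back.

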